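# Hang the mail car on the sloped rail and send it home

### The arm

A 6-joint arm with a two-finger parallel gripper is mounted at the origin on the work surface. World frame = base frame: x ahead of the robot, y to its left, z up, the work surface at z = 0. Lengths are in mm, angles in rad, forces in N, time in s.
With the tool pointing down it reaches from about 325 to 925 mm from the base axis. Payload 3.1 kg.
Tool frame: the origin (TCP) lies midway between the tips of the shut fingers; the grasp point (between the pads) lies 19 mm behind it; z points along the fingers, y is the line along which they close (so a half turn about z gives the same grasp; the last joint's range is limited). The gripper opens to 85 mm and grips with 20 to 120 N. Pads are 22 mm wide; open, the fingers measure 114 mm over their backs; the gripper's body (76 mm by 85 mm) begins 54 mm behind the grasp point. The pads swing forward as they close: fully open they stand 13 mm farther back than shut.
Start: joints at [-1.253, 0.217, 1.613, -0, 1.311, -0.112], TCP at [260.452, -568.158, 231.3] pointing down, gripper open.
Joint ranges: [-2.75, 2.75], [-0.78, 2.1], [0.31, 2.55], [-1.13, 4.27], [0.13, 2.63], [-2.58, 2.58]. Speed limits (rad/s): [2.79, 2.79, 3.14, 3.14, 3.14, 3.14].

### API

Orientations are given as a unit quaternion [x, y, z, w].
In Python, from station import arm gives the robot as it stands. The module is installed in compiled form; this text tells all that it offers.
- The arm moves only by the tool step_arm, never from a script. Its argument "rows" is one flat list of numbers, 5 for each row, row after row: the shift along the tool's x, y, z in m, then the turn about the tool's z in degrees, then the opening, from -1 (shut) to 1 (fully open), so that 0 is half open. In form: [dx, dy, dz, roll, claw, dx, dy, dz, roll, claw, ...]. A call has 1 to 12 rows; each row is the pose to reach, as a shift and turn from the pose commanded when the call began, along the tool's axes at that moment; what a row does not reach only later rows make up. A row lasts 1/8 s, in which the tool goes at most 62.5 mm and 10.7 degrees, less where a joint would pass 70% of its speed; a pose out of reach is approached as far as the arm can. A call with a gripper value outside its range is refused whole. The fingers move at their own pace and stop on an object; the grip force is fixed at half the most. Time passes only in rows, so rows that repeat a pose let the fingers close. It gives the time, the measured TCP pose, the force, the opening and the grip force at its end, in the units of the state.
- arm.sense(): the state, without advancing time (a new reading comes with each control period).
- arm.snapshot(name): name is "side" or "top" or "wrist"; returns a dict with "frame" (384x512x3 uint8, red, green, blue), "vfov" (degrees; the focal length in pixels is half the picture's height over the tangent of half this angle, whatever the lens; pixels are square), "cx", "cy" (the principal point, pixels), "rvec" (rotation vector, rad) and "tvec" (3), from world to camera coordinates, as OpenCV has them. Camera axes: x right, y down, z forward; pixel columns grow to the right and rows downward; lengths in mm; the calibration is good to about 2 mm. A picture is of the moment at which its call begins. There is no depth.
- arm.close_job(): hands the job in; it is judged then, once.
The state is a dict: "time": time; "joint_positions": joint angles; "joint_velocities": joint speeds; "effort": joint torques, N m; "tool_pos": TCP position; "ee_rot": TCP orientation; "force": force on the tool from outside, world axes, zero at the start; "ft_torque": the same for the moment, N m; "finger_gap": opening from 0.0 (shut) to 1.0 (fully open); "gripper_force": force on a finger pad.
Only numpy, scipy, OpenCV 4.12 (cv2) and the standard library are available. Lean on these libraries where they do the work, as an engineer would, in place of code of your own. Each camera call takes 0.05 s, during which the arm holds its last target. There are 200 camera calls.

### The job

Hang the little mail car by its roller hook on the upper end of the sloped overhead rail, letting it down until the rail carries it before you let go, and let it run down on its own to the spring catch at the bottom. Then press it on gently until it clicks under the catch and stands against the stop, and leave it there. It is a light toy: push softly, do not let the car fall, and leave the rail, the catch and the other toys alone.

Things in the scene. Friction and masses are not known exactly. Their poses are not given: they have to be found in the camera images.
- car: Loose mail car, 0.28-0.40 kg, at first upright in the tray. Origin: centre of its underside; z up; -y its front, which goes downhill. Wooden cabin 44 (x) by 60 (y) mm, aluminium roof 50 by 68 mm, top z 49. On it a C-shaped hook open to +x: foot to z 54, flat back at x -17 to -13 (y +-38 at the axles, else +-11), two rollers and a grip head above. Centre of mass at z 41, x and y within 1 mm of 0.
- hook_seat (a point): Car's x 0, y 0, z 110 mm: lies on the middle of the rail's top edge when the car hangs right, rail along the car's y, hook's back on the rail's -x side. Rollers: axles along x at z 120, y -28 and 28 mm, tread radius 10, groove 12 mm wide (3 mm play each side of the rail), flanges radius 14 (x -8.5 to 8.5 mm), so flanges must be 4 mm clear above the rail to pass over it.
- grip (a point): Centre of the wooden grip head above the rollers (car's z 155 mm), axes as the car's. Head: 16 mm in x, 30 mm in y, 36 mm high (z 137 to 173 of the car); grasp it from above across its 16 mm width. Right below it an aluminium bridge, z 133 to 137 mm, reaches out to x -17 mm.
- cross_bar (a point): Steel cross-bar along x, 18 mm long, radius 4 mm, this point on its middle (car's y -40, z 145 mm), at the end of a tongue 12 mm wide (z 139 to 143 mm) on the head's front foot. This bar meets the catch and the stop's pad.
- stand: Rail stand, fixed in a run. Origin: on the floor under the rail's middle; z up, y level along the rail to its upper end, x across it, away from the robot. Base x -5 to 105, y -150 to 150, 12 mm thick. Two posts at x 55, y -110 and 110, topping nominal rail height by 9 mm, carry the rail from +x by arms 6 to 14 mm below its top edge. Hand-set clamps: the rail lies up to 12 mm above or below nominal, NOT measured. 20 N on it is too much.
- rail_mid (a point): Nominal middle of the rail's top edge, 172 mm above the floor; axes as the stand's. The rail is an aluminium bar on edge, 6 mm thick, 14 mm high, y -184 to 180 mm, climbing 6 degrees towards +y. Real height: this +-12 mm, to be felt.
- rail_upper (a point): Nominal point of the rail's top edge at its upper end (stand's y 119, z 184.5 mm; real height +-12 mm): hang the car with hook_seat within 25 mm of it along the rail. At y 178 to 185 mm a black end cap stands 4 mm above the rail. Let go, the car rolls down by itself at about 0.1 m/s.
- rail_home (a point): Nominal place of hook_seat with the car home against the stop's rubber pad (stand's y -114, z 160 mm). The stop, too, is clamped by hand: up to 4 mm farther up or down the rail, NOT measured, to be felt. The car first halts on the catch, 14 to 15 mm uphill of its home. The stop is a block 30 mm long, 46 mm high above the rail, 22 mm wide, downhill of the pad.
- catch (a joint): Sprung steel catch on the stop, over the rail at the cross-bar's height: 0 rad when down, before and after the car is in; 0.07 when the bar passes under. The bar stops against it until the car is pushed with about 3 N down along the rail, low on the uphill face of the grip head (high up, the car would tip); then it drops behind the bar, 2 mm play, as the car meets the pad.
- tray: Clear acrylic tray, fixed during a run, 240 (x) by 580 (y) by 30 mm, walls and floor 4 mm; origin under its centre, axes as the world's. The car and four toys stand in it.
- helicopter: Bystander: blue plastic helicopter, 120 mm long, 67 mm high; origin under its middle.
- wagon: Bystander: red wooden mail wagon, 110 by 68 mm, 66 mm high; origin under its middle.
- station: Bystander: wooden music box shaped like a station with a knob at its end, 110 by 68 mm, 72 mm high; origin under its middle.
- tunnel: Bystander: half-round glass marble tunnel, 116 by 74 mm, 33 mm high; origin under its middle.
- gate: Bystander: small aluminium crossing gate with a hinged arm, 140 by 50 mm, 48 mm high, on the floor; origin under its middle.
- tree: Bystander: turned wooden tree, 60 mm across, 100 mm high, on the floor; origin under its middle.
There are look-alikes about, which are no part of the job. Leave any green, purple or red look-alike of the car alone.

How it is judged (in metres and radians):
On the way, in this order (a step that is already met when the one before it is completed fails the run):
1. the car, still held, is let down until the rail carries it at the upper end, both flanges astride the rail (contact force between car and stand above 0.8 N and contact force between the fingers and car above 0.5 N and y of hook_seat in the frame of stand above 0.08 m and x of hook_seat in the frame of stand between -0.006 and 0.006 m and angle between car's own z axis and vertical below 0.25 rad), for 0.2 s.
2. it is let go there, hanging on the rail (contact force between the fingers and car below 0.05 N and contact force between car and stand above 0.8 N and y of hook_seat in the frame of stand above 0.05 m and x of hook_seat in the frame of stand between -0.006 and 0.006 m), for 0.1 s.
3. it has run down on its own and rests untouched at the bottom (contact force between the fingers and car below 0.05 N and contact force between car and stand above 0.8 N and y of hook_seat in the frame of stand below -0.085 m and x of hook_seat in the frame of stand between -0.006 and 0.006 m and linear speed of car below 0.02 m/s), for 0.2 s.
At the end, for the whole second after the job is handed in: The car hangs on the rail (hook_seat within 6 mm of the rail's middle plane, tilt under 0.2 rad), behind the catch at the stop: hook_seat farther down the rail than y = -106 mm in the stand's frame, the catch down (under 0.03 rad), the car at rest (under 0.02 m/s) and untouched (contact force between the fingers and car below 0.05 N and contact force between car and stand above 0.8 N and y of hook_seat in the frame of stand below -0.1062 m and x of hook_seat in the frame of stand between -0.006 and 0.006 m and value of joint catch below 0.03 rad and angle between car's own z axis and vertical below 0.2 rad and linear speed of car below 0.02 m/s).
It fails at once if more than 20 N between the car and the rail, stop or catch (contact force between car and stand above 20 N).
It fails at once if the car falls or is flung: faster than 0.4 m/s with no finger on it (contact force between the fingers and car below 0.05 N and linear speed of car above 0.4 m/s).
It fails at once if the car is touched while it runs down the middle of the rail (contact force between the fingers and car above 0.3 N and contact force between car and stand above 0.3 N and y of hook_seat in the frame of stand between -0.08 and 0.04 m).
It fails at once if the robot pushes on the rail, stop, catch or stand with more than 3 N (contact force between any of the fingers, the arm and stand above 3 N).
It fails at once if another toy is shifted by more than 20 mm (distance of any of helicopter, wagon, station, tunnel, gate, tree from where it was at the start of the episode above 0.02 m).
It also fails if it takes over 64 s, if anything falls off the work surface, if the arm or the gripper's body presses on something with over 40 N, if the wrist force passes 120 N, or if a joint passes its speed limit or range.

## Working session

There is one attempt and no reset: what is moved stays moved. The work goes in short steps, Python scripts to look and compute and a tool call to move; the robot and the scene stay as the last step left them, time stands still between calls to the robot, and variables do not carry over. Pictures are saved under pics/ and viewed, at most 10 in all, crops included, and the job is handed in when it is done.

Besides the shell and the picture viewer there is one more tool, called after ">>>" in YAML: its name, and indented under it one key for each argument. step_arm: Moves the arm, as the interface text tells. Its arguments: {"type":"object","properties":{"rows":{"type":"array","items":{"type":"number"}}},"required":["rows"]}

```bash
mkdir -p pics; cat > h.py <<'E'
import numpy as np, cv2
from station import arm
def cam(s):
    R=cv2.Rodrigues(np.array(s["rvec"],float))[0]; t=np.array(s["tvec"],float).ravel()
    f=s["frame"].shape[0]/2/np.tan(np.radians(s["vfov"])/2)
    return R,t,f,s["cx"],s["cy"]
def ray(s,u,v):
    R,t,f,cx,cy=cam(s); d=R.T@np.array([(u-cx)/f,(v-cy)/f,1]); return -R.T@t,d
def onz(s,u,v,z):
    o,d=ray(s,u,v); return o+d*(z-o[2])/d[2]
def proj(s,p):
    R,t,f,cx,cy=cam(s); q=R@np.array(p,float)+t; return np.array([cx+f*q[0]/q[2],cy+f*q[1]/q[2]])
def tri(a,ua,b,ub):
    o1,d1=ray(a,*ua);o2,d2=ray(b,*ub);A=np.stack([d1,-d2],1)
    k=np.linalg.lstsq(A,o2-o1,rcond=None)[0];p,q=o1+d1*k[0],o2+d2*k[1];return (p+q)/2,np.linalg.norm(p-q)
def save(s,n,box=None,k=1):
    im=s["frame"][:,:,::-1]
    if box: im=im[box[1]:box[3],box[0]:box[2]]
    cv2.imwrite("pics/"+n+".png",cv2.resize(im,None,fx=k,fy=k,interpolation=cv2.INTER_CUBIC))
E
python3 - <<'E'
from h import *
import pickle
S={n:arm.snapshot(n) for n in("side","top","wrist")}
pickle.dump(S,open("s0.pkl","wb"))
for n in S:
    R,t,f,cx,cy=cam(S[n]);print(n,-R.T@t,R[2],f,cx,cy)
save(S["top"],"top0",k=1.5);save(S["side"],"side0",k=1.5)
print(arm.sense())
E
```

```text
side [2.74476571e-01 7.23741347e+02 1.14185917e+03] [ 0.41297203 -0.55898381 -0.71902101] 439.6331939668845 258.15749628206885 201.13274233075643
top [ 441.32757517  -58.98484022 1431.38650238] [ 0.10855209  0.0178268  -0.99393091] 468.22569451717663 249.46367948116347 195.89488719027142
wrist [ 336.09569117 -532.67398178  372.82056356] [-0.29342042 -0.1327504  -0.9467216 ] 308.0897319418464 252.8117858680724 191.49391547652291
{'time': 0.15, 'joint_positions': array([-1.25318033e+00,  2.17593764e-01,  1.61457391e+00,  5.25387191e-06,
        1.31132158e+00, -1.12195765e-01]), 'joint_velocities': array([ 0.00143433, -0.00425615, -0.00375002,  0.00311191, -0.00091703,
       -0.00165195]), 'effort': array([-4.34596277e-04, -3.97453201e+01, -3.04415166e+01, -2.49148006e-04,
        5.87782924e-03, -1.31191194e-05]), 'tool_pos': array([ 260.26307384, -567.53867776,  230.25588866]), 'ee_rot': array([ 9.76996174e-01,  2.13254721e-01, -9.47039457e-05, -9.43563476e-04]), 'force': array([0.05461188, 0.25252559, 0.34276121]), 'ft_torque': array([ 0.00231084,  0.01298632, -0.06876287]), 'gripper_force': 0.0, 'finger_gap': 1.0013574493573016}
```

View pics/top0.png

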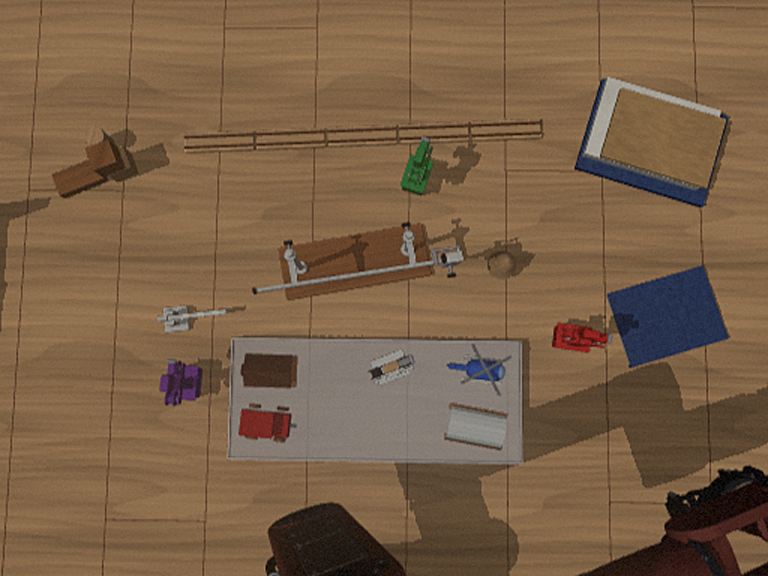

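View pics/side0.png

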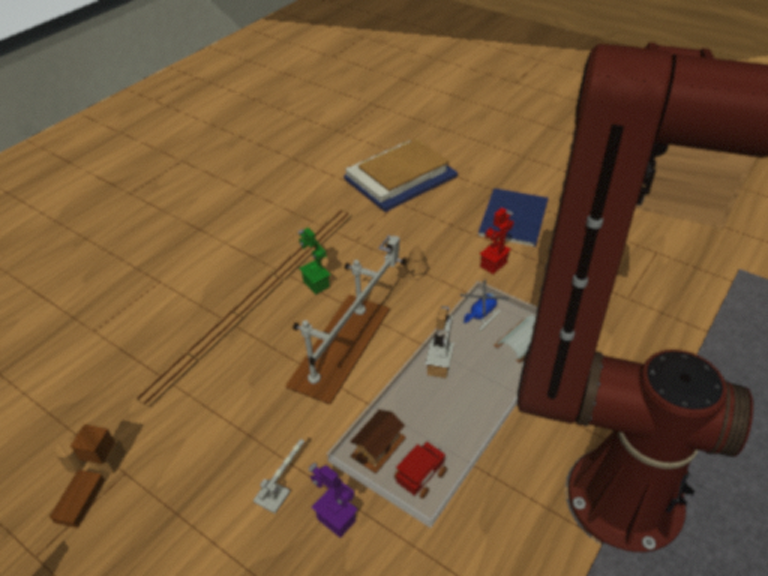

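Top picture (1.5x): the car is at (390,367) in the tray. Look-alikes are green (417,165), purple (180,383) and red (580,337). The aluminium-and-wood one in the tray matches the description. The rail runs from its upper end at (255,290) to the stop at (450,260), and the tree is at (503,262).

```bash
python3 - <<'E'
from h import *
import pickle
S=pickle.load(open("s0.pkl","rb"))
def c(n,b,k): 
    im=S[n]["frame"][b[1]:b[3],b[0]:b[2],::-1]; return cv2.resize(im,None,fx=k,fy=k,interpolation=cv2.INTER_CUBIC)
A=c("top",(235,225,285,265),8)   # 400x320
B=c("side",(270,195,320,255),5.34)[:320,:267]
C=c("top",(160,140,320,205),5)[:280,:800]  # 800x325
im=np.zeros((600,800,3),np.uint8); im[:320,:400]=A;im[:320,400:400+B.shape[1]]=B; im[320:600]=C
cv2.imwrite("pics/c1.png",im)
E
```

```text
(no output)
```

View pics/c1.png

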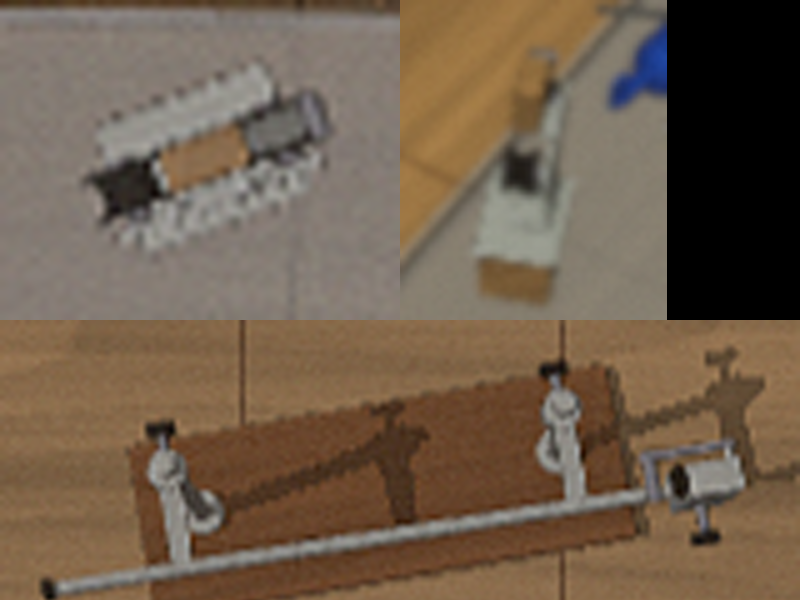

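Crop: the tan grip head is at top (260.9,244.6), and the cross-bar at (274.4,239.0) is on the downhill side. The side view shows the hook's back towards the robot, so the choice and heading are right. The rail's black cap is at top (169.6,193.6), and the rail's lower end is near (288,175).

```bash
cat >> h.py <<'E'
from scipy.spatial.transform import Rotation as Ro
def totool(p,yawx=None):
    """shift along the tool axes (m) from the measured pose to TCP p (mm); roll (deg) to bring tool x to world yaw"""
    s=arm.sense(); R=Ro.from_quat(s["ee_rot"]).as_matrix(); y=np.degrees(np.arctan2(R[1,0],R[0,0]))
    print("tcp",s["tool_pos"].round(1),"yawx",round(y,1),"t",round(s["time"],2),"shift",(R.T@(np.array(p)-s["tool_pos"])/1000).round(4),"roll",None if yawx is None else round(y-yawx,1))
E
python3 - <<'E'
from h import *
import pickle
S=pickle.load(open("s0.pkl","rb"));T,D=S["top"],S["side"]
hsv=cv2.cvtColor(T["frame"],cv2.COLOR_RGB2HSV); m=((hsv[:,:,1]>70)&(hsv[:,:,2]>70)).astype(np.uint8); m[:, :250]=0;m[:,272:]=0;m[:236]=0;m[252:]=0
r=np.argwhere(m)[:,::-1]; u=r.mean(0); print("head px",u,len(r),cv2.minAreaRect(r.astype(np.float32)))
h=onz(T,*u,177); print("head",h,"side px",proj(D,h),"seen near",(270+535/5.34-75*0, 195+55/5.34), "bar",onz(T,274.4,239,149))
a=onz(T,169.6,193.6,194); b=onz(T,288,175,157)
print(a,b,"yaw of stand y",np.degrees(np.arctan2(*(a-b)[1::-1])), np.linalg.norm((a-b)[:2]))
totool([h[0],h[1],280],112)
E
```

```text
head px [260.16666667 244.33333333] 60 ((260.25341796875, 244.3424530029297), (5.500933647155762, 10.533703804016113), 69.44395446777344)
head [448.86827109 -66.83342406 177.        ] side px [294.59624921 207.42373662] seen near (370.187265917603, 205.2996254681648) bar [ 464.0387564  -105.62331163  149.        ]
[580.00519455 176.36737864 194.        ] [ 639.56991204 -141.21956587  157.        ] yaw of stand y 100.62264687809689 323.12446965870333
tcp [ 260.3 -567.5  230.3] yawx 24.6 t 0.15 shift [ 0.3801 -0.3767 -0.049 ] roll -87.4
```

>>> step_arm:
  rows: [0.03,-0.03,-0.049,-8,1,0.07,-0.07,-0.049,-16,1,0.11,-0.11,-0.049,-25,1,0.15,-0.15,-0.049,-34,1,0.19,-0.19,-0.049,-43,1,0.23,-0.23,-0.049,-52,1,0.27,-0.27,-0.049,-61,1,0.31,-0.31,-0.049,-69,1,0.34,-0.34,-0.049,-77,1,0.365,-0.362,-0.049,-83,1,0.38,-0.377,-0.049,-86.5,1,0.38,-0.377,-0.049,-86.5,1]

```text
time: 1.65
tool_pos: [448.8, -66.0, 280.0]
ee_rot: [0.565, 0.825, -0.0, -0.0]
force: [0.8, -0.1, -0.0]
finger_gap: 1.003
gripper_force: 0.0
```

```bash
python3 - <<'E'
from h import *
import pickle
W=arm.snapshot("wrist"); pickle.dump(W,open("w1.pkl","wb"))
save(W,"w1",k=1.5); totool([448.9,-66.8,280],111)
for p in([448.9,-66.8,177],[464,-105.6,149]): print(proj(W,p))
E
```

```text
tcp [448.6 -66.8 280. ] yawx 111.2 t 1.7 shift [-0.0001  0.0003 -0.    ] roll 0.2
[252.29052661 191.84286551]
[252.40549135 222.97488947]
```

View pics/w1.png

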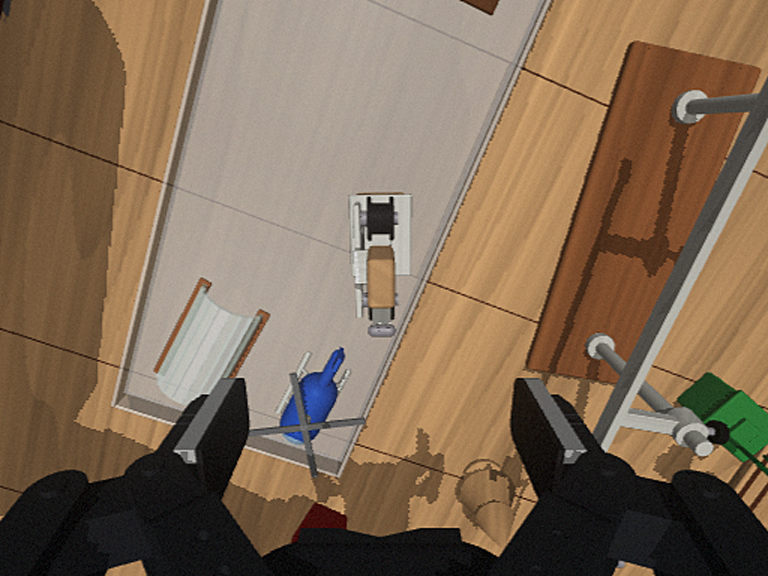

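The wrist picture shows the head at (254,184), the cross-bar at (254,219) and the hook's back straight along the image column, so the yaw is good. The head sits about 1 mm further in tool +y and 3 mm further in tool +x than predicted. I'll descend with that correction.

>>> step_arm:
  rows: [0.003,0.001,0.03,0,1,0.003,0.001,0.07,0,1,0.003,0.001,0.105,0,1,0.003,0.001,0.125,0,1,0.003,0.001,0.134,0,1,0.003,0.001,0.134,0,-0.2,0.003,0.001,0.134,0,-0.6,0.003,0.001,0.134,0,-1,0.003,0.001,0.134,0,-1,0.003,0.001,0.134,0,-1,0.003,0.001,0.134,0,-1,0.003,0.001,0.134,0,-1]

```text
time: 3.2
tool_pos: [449.4, -64.3, 147.3]
ee_rot: [0.565, 0.825, 0.0, 0.001]
force: [-0.2, -0.6, 6.4]
finger_gap: 0.179
gripper_force: 59.5
```

```bash
python3 - <<'E'
from h import *
print(arm.sense()["force"],arm.sense()["finger_gap"],arm.sense()["gripper_force"])
W=arm.snapshot("wrist"); save(W,"w2",k=1.2); totool([448.6,-66.8,280],111)
E
```

```text
[-0.23630805 -0.6018082   6.40058754] 0.17948599419303704 59.467976689338684
tcp [449.3 -64.2 147.2] yawx 111.1 t 3.25 shift [-0.0023 -0.0015 -0.1328] roll 0.1
```

View pics/w2.png

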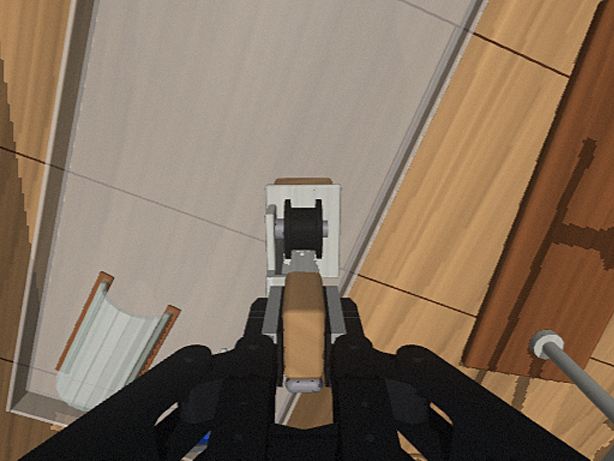

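The head is held centred between the pads, with (254,~240) in the raw wrist picture. The front roller and roof sit square below it. I'll lift straight up, then go to a waypoint on the robot's side of the upper rail.

>>> step_arm:
  rows: [0.003,0.001,-0.005,0,-1,0.003,0.001,-0.025,0,-1,0.003,0.001,-0.055,0,-1,0.01,0.01,-0.08,0,-1,0.03,0.03,-0.095,2,-1,0.06,0.055,-0.095,4,-1,0.09,0.085,-0.095,7,-1,0.115,0.105,-0.095,9,-1,0.128,0.117,-0.095,10.5,-1,0.13,0.119,-0.095,10.5,-1,0.13,0.119,-0.095,10.5,-1]

```text
time: 4.62
tool_pos: [511.8, 100.0, 240.2]
ee_rot: [0.638, 0.77, -0.001, -0.001]
force: [0.3, -0.3, -3.0]
finger_gap: 0.174
gripper_force: 58.8
```

```bash
python3 - <<'E'
from h import *
import pickle
S={n:arm.snapshot(n) for n in("wrist","top","side")}; pickle.dump(S,open("s3.pkl","wb"))
save(S["wrist"],"w3",k=1.5); totool([513,100,242],100.6); s=arm.sense();print(s["force"],s["ft_torque"],s["finger_gap"])
E
```

```text
tcp [512.3  99.4 240.9] yawx 100.6 t 4.78 shift [ 0.0004  0.0007 -0.0011] roll -0.0
[ 0.02003663 -0.80433875 -4.1283272 ] [-0.03988099 -0.01985372  0.05298956] 0.17966681617894384
```

View pics/w3.png

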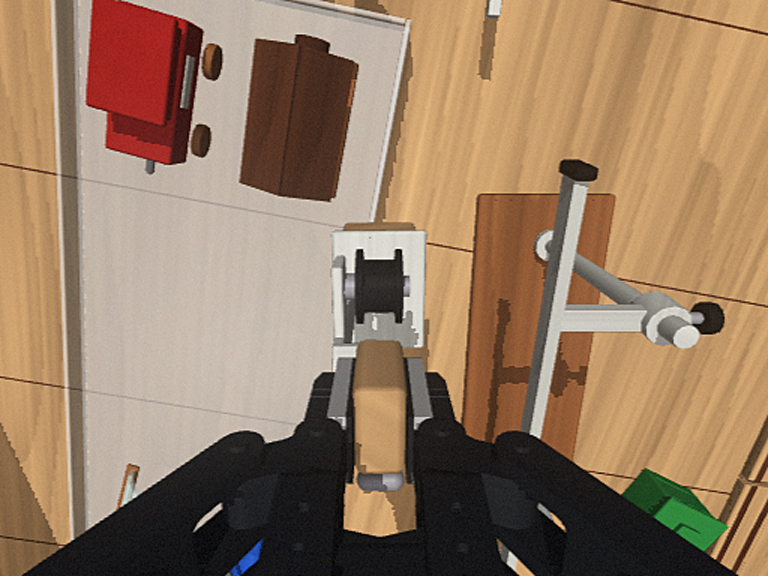

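The picture shows the rail's cap at (578,168)/1.5, the base's upper-left corner at (477,195)/1.5, the uphill roller at (379,285)/1.5 and the post clamp at (670,320)/1.5. The base edge has a known height, so it will give me the stand's pose.

```bash
python3 - <<'E'
from h import *
import pickle
S=pickle.load(open("s3.pkl","rb"));W,T=S["wrist"],S["top"]
hsv=cv2.cvtColor(W["frame"],cv2.COLOR_RGB2HSV).astype(int); g=cv2.cvtColor(W["frame"],cv2.COLOR_RGB2GRAY).astype(int)
# left base edge: strongest drop in brightness per row
L=[]
for v in range(135,290,5):
    r=g[v]; d=(r[302:330]-r[305:333]); L.append((303.5+d.argmax(),v))
P=np.array([onz(W,u,v,12) for u,v in L])
def fit(P):
    l=cv2.fitLine(P[:,:2].astype(np.float32),cv2.DIST_HUBER,0,.01,.01).ravel();d=l[:2]*np.sign(l[1]);return l[2:],d
c,d=fit(P); print("left edge",c,"yaw",np.degrees(np.arctan2(d[1],d[0])),"res",np.abs((P[:,:2]-c)@[d[1],-d[0]]).round(1))
U=[]
for u in range(322,365,4):
    q=g[122:140,u]; U.append((u,122+1.5+(q[:-3]-q[3:]).argmax()))
Q=np.array([onz(W,u,v,12) for u,v in U]); 
along=((Q[:,:2]-c)@d); print("upper edge along",along.round(1))
x=np.array([d[1],-d[0]]); O=c+5*x+d*(np.median(along)-150)
print("stand origin",O,"x",x)
for n in("wrist","top"):
  for p in((0,181.5,172+4+181.5*.1051),(0,119,184.5),(-5,-150,12),(105,-150,12)): print(n,p,proj(S[n],[*(O+x*p[0]+d*p[1]),p[2]]).round(1))
# rail strips at two rows of the wrist picture
for v in(150,190,230,270): print(v,g[v,340:400].tolist())
E
```

```text
left edge [595.99994  65.67753] yaw 100.46909 res [ 0.5  0.   0.4  0.4  0.   0.8  0.4  0.   0.5  0.3  0.1  0.5  0.3  0.1
  0.6  0.2  0.2  0.7  0.2  0.3  0.6  0.2  0.3  0.6  0.1  0.4  0.5  0.1
  0.4  0.5 25.5]
upper edge along [86.2 86.2 86.2 86.2 86.2 86.3 86.3 86.3 86.3 86.3 86.3]
stand origin [612.49843173   3.90787626] x [0.9833531 0.1817051]
wrist (0, 181.5, 195.07565) [390.5 112.9]
wrist (0, 119, 184.5) [370.7 204.7]
wrist (-5, -150, 12) [303.4 329.7]
wrist (105, -150, 12) [376.6 329.9]
top (0, 181.5, 195.07565) [167.3 193.7]
top (0, 119, 184.5) [190.9 190.2]
top (-5, -150, 12) [286.  183.8]
top (105, -150, 12) [279.7 148.9]
150 [98, 98, 93, 97, 97, 92, 92, 88, 95, 98, 97, 101, 104, 98, 102, 106, 99, 101, 100, 98, 98, 95, 105, 103, 107, 108, 106, 106, 109, 98, 88, 87, 88, 86, 86, 92, 77, 90, 188, 207, 201, 197, 202, 201, 200, 204, 190, 119, 94, 99, 103, 103, 104, 109, 108, 108, 112, 114, 107, 105]
190 [94, 91, 92, 92, 98, 101, 102, 108, 108, 103, 107, 101, 105, 105, 102, 100, 98, 108, 109, 112, 112, 113, 83, 80, 90, 81, 86, 92, 91, 79, 127, 192, 204, 200, 198, 198, 199, 202, 210, 156, 93, 91, 105, 97, 105, 113, 103, 107, 105, 109, 109, 115, 114, 112, 100, 93, 86, 84, 91, 93]
230 [95, 97, 94, 107, 103, 110, 105, 104, 106, 106, 105, 101, 108, 107, 113, 114, 89, 84, 79, 82, 94, 72, 62, 150, 202, 201, 200, 198, 197, 200, 201, 189, 108, 56, 95, 107, 98, 102, 108, 109, 108, 101, 105, 106, 106, 111, 112, 108, 104, 102, 112, 110, 112, 96, 137, 171, 172, 171, 167, 162]
270 [101, 101, 109, 105, 105, 105, 102, 101, 103, 96, 86, 84, 78, 86, 83, 77, 158, 199, 203, 197, 197, 196, 200, 210, 139, 98, 106, 107, 105, 99, 104, 101, 107, 109, 106, 104, 98, 104, 103, 105, 104, 104, 106, 103, 103, 108, 106, 97, 153, 168, 166, 167, 157, 156, 154, 152, 150, 148, 153, 155]
```

```bash
cat >> h.py <<'E'
SO=np.array([612.5,3.9]); SX=np.array([.98335,.1817]); SY=np.array([-.1817,.98335])
def st(x,y,z): return np.array([*(SO+SX*x+SY*y),z])
def tost(p): q=np.array(p[:2])-SO; return np.array([q@SX,q@SY,p[2]])
E
python3 - <<'E'
from h import *
import pickle
W=pickle.load(open("s3.pkl","rb"))["wrist"]
n=SX
obs=[(382.35,150),(374.9,190),(367.7,230),(360.4,270)]
for dh in(-12,-6,0,6,12):
    e=[]
    for u,v in obs:
        o,d=ray(W,u,v); N=np.array([SY[0]*-np.tan(np.radians(6)),SY[1]*-np.tan(np.radians(6)),1]); # plane z=172+dh+tan6*y
        k=(np.array([*SO,172+dh])-o)@N/(d@N); e.append(tost(o+k*d)[:2].round(1).tolist())
    print(dh,e)
s=arm.sense(); print(tost(s["tool_pos"]))
# roller uphill, axle mid at car (0,28,120): where it should be if the TCP is at car x0,y0,z143
tz=s["tool_pos"]; 
for off in((0,28,-9),(0,28,-33),(0,-40,2),(0,15,30),(0,-15,30)): 
    print(off,proj(W,[*(tz[:2]+SX*off[0]+SY*off[1]),tz[2]+off[2]]).round(1))
g=cv2.cvtColor(W["frame"],cv2.COLOR_RGB2GRAY).astype(int)
for v in(180,190,200,250): print(v,g[v,215:290].tolist())
E
```

```text
-12 [[6.2, 155.6], [6.2, 126.0], [6.4, 92.5], [6.5, 54.6]]
-6 [[3.6, 156.8], [3.6, 128.0], [3.8, 95.6], [3.9, 58.8]]
0 [[1.0, 158.0], [1.0, 130.1], [1.2, 98.7], [1.3, 63.0]]
6 [[-1.6, 159.2], [-1.6, 132.2], [-1.4, 101.8], [-1.3, 67.2]]
12 [[-4.2, 160.4], [-4.2, 134.3], [-4.0, 104.9], [-3.9, 71.4]]
[-81.13197579 112.15204275 240.94665381]
(0, 28, -9) [253.3 199.7]
(0, 28, -33) [253.3 185.7]
(0, -40, 2) [253.  320.3]
(0, 15, 30) [253.2 261.6]
(0, -15, 30) [253. 320.]
180 [187, 186, 184, 185, 191, 162, 183, 216, 230, 226, 223, 214, 182, 97, 54, 127, 214, 224, 223, 230, 241, 156, 44, 41, 50, 44, 38, 38, 42, 41, 38, 42, 43, 36, 46, 45, 44, 43, 40, 43, 41, 40, 34, 35, 43, 41, 37, 43, 38, 37, 44, 40, 27, 99, 209, 222, 217, 209, 210, 214, 215, 217, 218, 216, 213, 216, 220, 190, 137, 159, 179, 179, 176, 176, 177]
190 [183, 184, 190, 190, 190, 187, 181, 208, 225, 223, 218, 220, 199, 109, 83, 181, 196, 186, 192, 194, 202, 126, 54, 46, 56, 49, 37, 44, 47, 48, 45, 50, 50, 52, 50, 49, 49, 46, 49, 53, 50, 50, 44, 48, 46, 45, 50, 44, 41, 46, 50, 44, 44, 45, 82, 175, 187, 184, 202, 213, 218, 219, 219, 215, 218, 215, 215, 184, 157, 169, 178, 177, 174, 178, 172]
200 [188, 187, 187, 191, 191, 191, 145, 178, 223, 228, 221, 226, 206, 137, 78, 70, 135, 149, 108, 78, 78, 62, 41, 41, 46, 46, 43, 44, 44, 34, 44, 35, 43, 39, 37, 37, 43, 45, 40, 43, 38, 39, 39, 41, 39, 41, 36, 40, 37, 41, 40, 40, 35, 53, 209, 227, 215, 213, 213, 216, 214, 222, 219, 217, 219, 222, 211, 164, 171, 175, 175, 179, 175, 170, 167]
250 [37, 41, 39, 38, 40, 42, 36, 39, 109, 118, 120, 119, 115, 117, 120, 117, 115, 125, 73, 32, 28, 74, 100, 104, 107, 108, 112, 114, 119, 114, 110, 113, 113, 116, 108, 109, 110, 111, 111, 113, 107, 107, 105, 106, 108, 101, 108, 107, 104, 102, 95, 96, 93, 92, 72, 40, 26, 54, 113, 122, 116, 113, 115, 116, 116, 113, 114, 120, 89, 47, 28, 33, 33, 30, 34]
```

The rail comes out about 2 mm above nominal, parallel to the tool within 0.3°. I'll move the car over it at a safe height and look straight at the roller against the rail.

>>> step_arm:
  rows: [0.001,0.015,0,0,-1,0.002,0.035,0,0,-1,0.003,0.055,0,0,-1,0.003,0.071,0,0,-1,0.003,0.079,0,0,-1,0.003,0.082,0,0,-1,0.003,0.082,0.005,0,-1,0.003,0.082,0.005,0,-1]

```text
time: 5.78
tool_pos: [591.8, 118.2, 235.4]
ee_rot: [0.639, 0.77, -0.001, -0.001]
force: [-0.6, 1.0, -3.5]
finger_gap: 0.178
gripper_force: 58.9
```

```bash
python3 - <<'E'
from h import *
import pickle
S={n:arm.snapshot(n) for n in("wrist","top","side")}; pickle.dump(S,open("s4.pkl","wb"))
W=S["wrist"]; im=np.zeros((576,768,3),np.uint8)
a=cv2.resize(W["frame"][60:260,180:320,::-1],None,fx=2.8,fy=2.8,interpolation=cv2.INTER_CUBIC); im[:a.shape[0],:a.shape[1]]=a
u,v=proj(S["side"],st(0,119,210)).astype(int); b=cv2.resize(S["side"]["frame"][v-55:v+55,u-37:u+37,::-1],None,fx=5,fy=5,interpolation=cv2.INTER_CUBIC); im[:b.shape[0],395:395+b.shape[1]]=b[:576,:373]
cv2.imwrite("pics/w4.png",im)
s=arm.sense(); print(tost(s["tool_pos"]),s["force"],s["ft_torque"],s["time"]); print("side crop",u,v)
for dh in(-12,0,12): print(dh,[proj(W,st(0,y,172+dh+.1051*y)).round(1).tolist() for y in(175,160,150)])
g=cv2.cvtColor(W["frame"],cv2.COLOR_RGB2GRAY).astype(int)
for r in(110,120,130,140,150,160,170,180): print(r,g[r,225:285].tolist())
E
```

```text
[  1.09764698 116.08399418 236.25261347] [ 0.90738349  0.34931828 -3.71891008] [ 0.02770077  0.00036331 -0.0424514 ] 5.925
side crop 217 218
-12 [[252.0, 127.0], [252.0, 149.7], [252.0, 164.1]]
0 [[252.0, 129.5], [252.0, 153.5], [252.0, 168.6]]
12 [[251.9, 132.3], [251.9, 157.7], [251.9, 173.7]]
110 [168, 168, 169, 174, 168, 166, 166, 161, 163, 164, 168, 170, 167, 169, 166, 164, 165, 164, 156, 162, 178, 174, 179, 172, 174, 169, 174, 171, 172, 178, 175, 171, 175, 173, 170, 170, 171, 173, 173, 165, 171, 166, 167, 164, 162, 160, 158, 158, 157, 153, 155, 155, 152, 146, 157, 159, 162, 170, 166, 169]
120 [170, 172, 173, 168, 171, 163, 161, 167, 167, 167, 171, 169, 165, 160, 163, 168, 162, 163, 171, 173, 178, 193, 100, 19, 36, 42, 42, 41, 46, 45, 40, 43, 38, 39, 39, 43, 43, 30, 35, 156, 174, 169, 162, 162, 162, 155, 157, 154, 153, 148, 148, 150, 143, 148, 158, 164, 169, 170, 166, 165]
130 [175, 173, 164, 165, 162, 159, 165, 171, 168, 172, 173, 167, 166, 168, 165, 165, 161, 163, 168, 176, 175, 171, 164, 169, 168, 183, 206, 210, 215, 217, 216, 221, 222, 162, 130, 157, 171, 175, 171, 172, 168,
[... 851 characters left out ...]
 207, 212, 161, 134, 134, 143, 140, 139, 140, 140, 141, 135, 204, 216, 208, 209, 206, 206, 208, 214, 212, 208, 211, 211, 196, 160, 115]
170 [158, 151, 150, 148, 183, 213, 220, 213, 218, 222, 230, 206, 89, 23, 39, 30, 16, 141, 219, 225, 214, 208, 211, 211, 216, 214, 201, 205, 204, 206, 206, 205, 204, 206, 197, 156, 144, 100, 41, 27, 37, 31, 12, 142, 213, 218, 215, 207, 206, 209, 209, 213, 210, 212, 208, 211, 214, 197, 140, 101]
180 [217, 209, 180, 96, 57, 125, 209, 223, 217, 224, 241, 153, 39, 34, 44, 43, 37, 39, 42, 36, 34, 38, 37, 42, 44, 38, 35, 41, 35, 36, 39, 33, 35, 38, 37, 35, 41, 33, 33, 40, 39, 35, 30, 98, 206, 219, 209, 205, 203, 207, 216, 212, 215, 215, 210, 211, 217, 190, 114, 97]
```

View pics/w4.png

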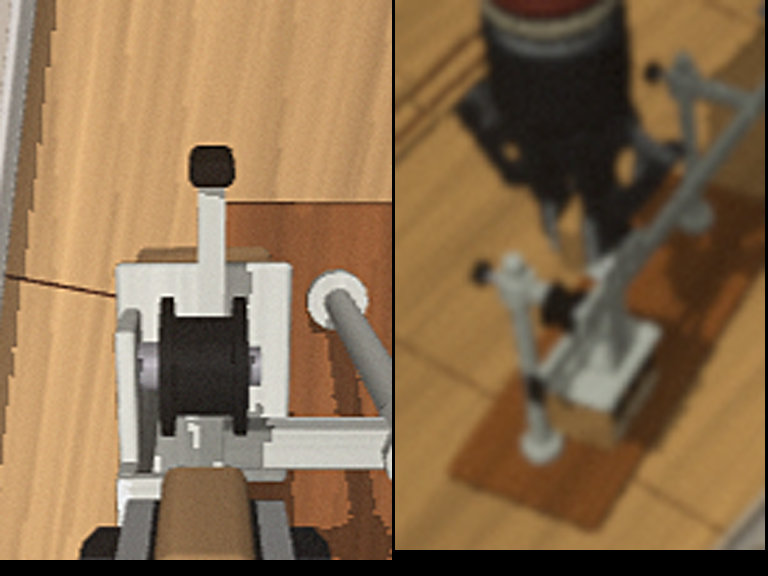

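The rail's centre is at column 255.4 and the roller's groove at 252.3, with scale 1.65 px/mm. So I shift +1.9 mm in tool y; the yaw is aligned. Then I lower slowly while watching the force.

>>> step_arm:
  rows: [0,0.001,0,0,-1,0,0.002,0,0,-1,0,0.002,0.001,0,-1,0,0.002,0.003,0,-1,0,0.002,0.005,0,-1,0,0.002,0.006,0,-1,0,0.002,0.007,0,-1,0,0.002,0.007,0,-1]

```text
time: 6.92
tool_pos: [594.8, 118.6, 229.2]
ee_rot: [0.639, 0.77, -0.0, -0.0]
force: [0.5, 0.0, -3.9]
finger_gap: 0.179
gripper_force: 59.0
```

>>> step_arm:
  rows: [0,0,0.001,0,-1,0,0,0.002,0,-1,0,0,0.002,0,-1]

```text
time: 7.3
tool_pos: [594.7, 118.6, 227.2]
ee_rot: [0.639, 0.77, -0.0, -0.0]
force: [-0.4, 0.5, -3.6]
finger_gap: 0.176
gripper_force: 59.0
```

>>> step_arm:
  rows: [0,0,0.001,0,-1,0,0,0.002,0,-1,0,0,0.002,0,-1]

```text
time: 7.68
tool_pos: [594.7, 118.6, 225.1]
ee_rot: [0.639, 0.77, -0.0, -0.0]
force: [-0.0, -0.0, -2.3]
finger_gap: 0.181
gripper_force: 59.0
```

```bash
python3 - <<'E'
from h import *
W=arm.snapshot("wrist"); s=arm.sense(); print(tost(s["tool_pos"]),s["force"],s["ft_torque"],s["time"])
g=cv2.cvtColor(W["frame"],cv2.COLOR_RGB2GRAY).astype(int)
for r in(145,155,172,182,192): print(r,g[r,230:275].tolist())
E
```

```text
[  3.39137374 116.05554983 225.20748888] [ 0.96711282  0.18512761 -4.34767075] [ 0.02025364  0.05405571 -0.00486276] 7.725
145 [167, 165, 171, 170, 160, 164, 163, 167, 174, 180, 167, 162, 163, 171, 168, 192, 205, 205, 204, 204, 208, 204, 203, 201, 210, 177, 113, 96, 113, 112, 108, 114, 105, 106, 101, 98, 97, 97, 95, 96, 94, 95, 94, 95, 89]
155 [213, 210, 213, 214, 216, 218, 216, 214, 219, 209, 214, 211, 211, 210, 214, 209, 204, 209, 205, 206, 202, 205, 205, 206, 212, 183, 138, 129, 135, 135, 134, 130, 122, 118, 205, 230, 223, 221, 222, 223, 223, 225, 219, 213, 217]
172 [160, 209, 219, 216, 221, 234, 167, 52, 31, 40, 32, 25, 86, 227, 249, 237, 233, 230, 226, 228, 233, 225, 233, 227, 232, 198, 165, 164, 160, 160, 162, 162, 111, 45, 36, 31, 29, 16, 142, 216, 220, 210, 212, 205, 207]
182 [81, 110, 114, 114, 117, 128, 72, 37, 34, 34, 46, 38, 31, 33, 37, 37, 27, 38, 39, 35, 39, 40, 37, 36, 37, 40, 41, 34, 40, 36, 37, 38, 34, 31, 39, 46, 38, 33, 51, 206, 230, 222, 214, 208, 213]
192 [166, 163, 157, 159, 166, 171, 107, 39, 39, 43, 46, 47, 40, 44, 50, 46, 44, 42, 40, 41, 43, 45, 46, 41, 40, 44, 40, 45, 40, 43, 38, 43, 41, 35, 39, 46, 45, 33, 46, 147, 163, 158, 153, 186, 210]
```

Rail 250.4 against roller 252.5: shift back 1.2 mm and continue lowering.

>>> step_arm:
  rows: [0,-0.0012,0,0,-1,0,-0.0012,0,0,-1,0,-0.0012,0.001,0,-1,0,-0.0012,0.001,0,-1]

```text
time: 8.22
tool_pos: [593.5, 118.4, 224.2]
ee_rot: [0.639, 0.77, -0.0, -0.0]
force: [0.3, -0.6, -3.5]
finger_gap: 0.175
gripper_force: 58.9
```

>>> step_arm:
  rows: [0,0,0.001,0,-1,0,0,0.001,0,-1,0,0,0.001,0,-1]

```text
time: 8.6
tool_pos: [593.6, 118.4, 223.3]
ee_rot: [0.639, 0.77, -0.0, -0.0]
force: [0.6, 0.6, -2.9]
finger_gap: 0.181
gripper_force: 58.9
```

>>> step_arm:
  rows: [0,0,0.001,0,-1,0,0,0.001,0,-1,0,0,0.001,0,-1]

```text
time: 8.98
tool_pos: [593.6, 118.4, 222.3]
ee_rot: [0.639, 0.77, -0.0, -0.0]
force: [0.1, -0.1, -2.9]
finger_gap: 0.179
gripper_force: 58.9
```

>>> step_arm:
  rows: [0,0,0.001,0,-1,0,0,0.001,0,-1,0,0,0.001,0,-1]

```text
time: 9.35
tool_pos: [593.6, 118.5, 221.3]
ee_rot: [0.639, 0.77, -0.0, -0.0]
force: [-0.5, -0.5, -3.5]
finger_gap: 0.175
gripper_force: 58.9
```

>>> step_arm:
  rows: [0,0,0.001,0,-1,0,0,0.001,0,-1,0,0,0.001,0,-1]

```text
time: 9.72
tool_pos: [593.6, 118.4, 220.3]
ee_rot: [0.639, 0.77, -0.0, -0.0]
force: [0.3, -0.7, -2.7]
finger_gap: 0.176
gripper_force: 58.9
```

>>> step_arm:
  rows: [0,0,0.001,0,-1,0,0,0.001,0,-1,0,0,0.001,0,-1]

```text
time: 10.1
tool_pos: [593.6, 118.4, 219.3]
ee_rot: [0.639, 0.77, -0.0, -0.0]
force: [-0.8, -1.0, -3.2]
finger_gap: 0.174
gripper_force: 58.9
```

>>> step_arm:
  rows: [0,0,0.001,0,-1,0,0,0.001,0,-1,0,0,0.001,0,-1]

```text
time: 10.48
tool_pos: [593.6, 118.4, 218.3]
ee_rot: [0.639, 0.77, -0.0, -0.0]
force: [-0.2, 0.3, -3.1]
finger_gap: 0.175
gripper_force: 58.9
```

>>> step_arm:
  rows: [0,0,0.001,0,-1,0,0,0.001,0,-1,0,0,0.001,0,-1]

```text
time: 10.85
tool_pos: [593.8, 118.4, 217.5]
ee_rot: [0.639, 0.77, 0.0, 0.0]
force: [-0.5, -0.2, -2.4]
finger_gap: 0.17
gripper_force: 59.2
```

>>> step_arm:
  rows: [0,0,0.001,0,-1,0,0,0.001,0,-1,0,0,0.001,0,-1]

```text
time: 11.22
tool_pos: [593.9, 118.4, 217.2]
ee_rot: [0.639, 0.77, 0.0, 0.0]
force: [-1.4, -1.8, 2.2]
finger_gap: 0.177
gripper_force: 59.8
```

>>> step_arm:
  rows: [0,0,0.001,0,-1,0,0,0.001,0,-1,0,0,0.001,0,-1]

```text
time: 11.6
tool_pos: [594.0, 118.3, 217.0]
ee_rot: [0.639, 0.77, 0.0, 0.0]
force: [-3.3, -1.3, 6.4]
finger_gap: 0.176
gripper_force: 60.4
```

>>> step_arm:
  rows: [0,0,-0.001,0,-1,0,0,-0.001,0,-1]

```text
time: 11.85
tool_pos: [593.9, 118.4, 217.0]
ee_rot: [0.639, 0.77, 0.0, 0.0]
force: [-1.4, -1.5, 6.3]
finger_gap: 0.174
gripper_force: 60.1
```

```bash
python3 - <<'E'
from h import *
W=arm.snapshot("wrist"); s=arm.sense(); print(tost(s["tool_pos"]),s["force"],s["ft_torque"],s["time"])
g=cv2.cvtColor(W["frame"],cv2.COLOR_RGB2GRAY).astype(int)
for r in(140,150,158,164,168,172,176,182,192): print(r,g[r,232:275].tolist())
E
```

```text
[  2.53325862 115.9226594  217.04221615] [-2.59741617 -1.48423057  5.59818586] [-0.05109888  0.53441186  0.11101773] 11.9
140 [163, 168, 165, 164, 161, 160, 164, 173, 176, 173, 165, 166, 165, 163, 189, 206, 209, 207, 201, 203, 204, 207, 205, 208, 215, 140, 94, 103, 116, 107, 109, 103, 104, 108, 98, 101, 96, 100, 96, 94, 91, 96, 90]
150 [107, 101, 108, 105, 102, 110, 104, 108, 111, 108, 109, 110, 115, 104, 168, 205, 207, 205, 206, 205, 207, 207, 206, 211, 202, 141, 112, 116, 116, 113, 117, 119, 115, 113, 113, 116, 117, 112, 115, 117, 116, 114, 105]
158 [215, 217, 218, 216, 220, 219, 218, 211, 213, 212, 213, 213, 217, 211, 208, 204, 204, 204, 203, 202, 204, 201, 205, 205, 206, 219, 219, 220, 211, 208, 210, 216, 208, 212, 211, 211, 212, 212, 213, 209, 207, 208, 209]
164 [215, 216, 220, 216, 221, 220, 220, 219, 219, 216, 212, 217, 213, 208, 208, 207, 207, 204, 207, 204, 201, 205, 204, 207, 199, 155, 139, 142, 144, 139, 141, 142, 141, 144, 137, 130, 199, 217, 210, 214, 206, 205, 208]
168 [212, 221, 219, 233, 202, 93, 16, 32, 34, 4, 204, 223, 218, 209, 207, 207, 203, 205, 202, 209, 210, 20
[... 171 characters left out ...]
 235, 231, 225, 228, 232, 227, 226, 231, 231, 231, 220, 178, 157, 160, 161, 167, 91, 27, 37, 39, 31, 13, 146, 211, 217, 216, 209, 208, 205]
176 [216, 216, 220, 239, 146, 32, 34, 37, 39, 34, 33, 36, 37, 36, 37, 43, 37, 37, 37, 29, 39, 32, 34, 35, 35, 38, 40, 30, 43, 34, 32, 28, 33, 40, 32, 26, 103, 134, 203, 217, 204, 208, 212]
182 [118, 125, 97, 87, 60, 40, 38, 46, 48, 39, 29, 41, 37, 36, 37, 40, 42, 33, 34, 37, 39, 37, 32, 41, 45, 33, 28, 38, 37, 36, 39, 37, 43, 41, 46, 34, 66, 217, 234, 224, 219, 208, 209]
192 [162, 161, 163, 174, 96, 33, 44, 46, 43, 40, 38, 48, 44, 44, 45, 41, 44, 45, 40, 41, 46, 39, 40, 43, 49, 39, 44, 38, 40, 44, 43, 43, 45, 38, 42, 38, 28, 147, 163, 151, 154, 184, 212]
```

The rail (246–257) sits centred between the flanges (inner 242–262), so the car is astride it. I'll ease the pressing, then open.

>>> step_arm:
  rows: [0,0,-0.0005,0,-1,0,0,-0.001,0,-1,0,0,-0.001,0,-1]

```text
time: 12.28
tool_pos: [593.8, 118.4, 217.1]
ee_rot: [0.639, 0.77, 0.0, 0.0]
force: [-0.8, -1.6, 3.1]
finger_gap: 0.176
gripper_force: 59.9
```

>>> step_arm:
  rows: [0,0,-0.0005,0,-1,0,0,-0.0005,0,-1,0,0,-0.0005,0,1,0,0,-0.0005,0,1,0,0,-0.0005,0,1,0,0,-0.0005,0,1]

```text
time: 13.02
tool_pos: [593.6, 118.5, 217.8]
ee_rot: [0.639, 0.77, 0.0, -0.0]
force: [-0.4, 1.4, 0.3]
finger_gap: 0.993
gripper_force: 0.0
```

```bash
python3 - <<'E'
from h import *
T=arm.snapshot("side"); W=arm.snapshot("wrist"); s=arm.sense(); print(s["time"],s["finger_gap"],s["force"],tost(s["tool_pos"]))
im=np.zeros((384,800,3),np.uint8); im[:,:512]=W["frame"][:,:,::-1]
u,v=proj(T,st(0,20,180)).astype(int); b=cv2.resize(T["frame"][v-64:v+64,u-48:u+48,::-1],None,fx=3,fy=3); im[:b.shape[0],512:512+b.shape[1]]=b
cv2.imwrite("pics/r5.png",im)
E
```

```text
13.125 1.0002050363178894 [-0.42030983 -0.10119078  0.10299626] [  2.28188101 116.04715948 217.82799813]
```

View pics/r5.png

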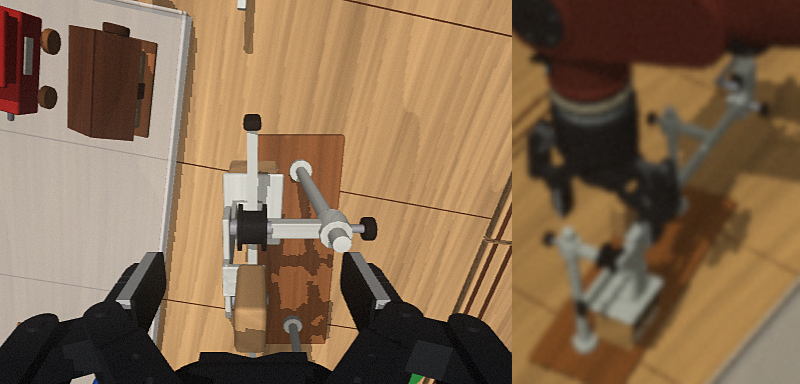

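The car hangs upright on the rail, flanges astride at (252,225), with the fingers clear on both sides. It has started rolling, so I wait.

>>> step_arm:
  rows: [0,0,0,0,1,0,0,0,0,1,0,0,0,0,1,0,0,0,0,1,0,0,0,0,1,0,0,0,0,1,0,0,0,0,1,0,0,0,0,1,0,0,0,0,1,0,0,0,0,1,0,0,0,0,1,0,0,0,0,1]

```text
time: 14.62
tool_pos: [593.6, 118.4, 217.8]
ee_rot: [0.639, 0.77, 0.0, 0.0]
force: [-0.3, -0.7, 0.3]
finger_gap: 0.999
gripper_force: 0.0
```

>>> step_arm:
  rows: [0,0,0,0,1,0,0,0,0,1,0,0,-0.005,0,1,0,0,-0.02,0,1,0,0,-0.04,0,1,0,0,-0.06,0,1,0,0,-0.08,0,1,0,0,-0.09,0,1,0,0,-0.09,0,1,0,0,-0.09,0,1,0,0,-0.09,0,1,0,0,-0.09,0,1]

```text
time: 16.12
tool_pos: [593.3, 118.4, 306.9]
ee_rot: [0.639, 0.77, -0.001, -0.001]
force: [-1.4, 0.1, 0.2]
finger_gap: 0.994
gripper_force: 0.0
```

```bash
python3 - <<'E'
from h import *
import pickle
S={n:arm.snapshot(n) for n in("side","top")};pickle.dump(S,open("s6.pkl","wb")); s=arm.sense(); print(s["time"],s["force"],tost(s["tool_pos"]))
T,D=S["top"],S["side"]; im=np.zeros((540,800,3),np.uint8)
u,v=proj(T,st(0,-100,190)).astype(int); print(u,v); a=cv2.resize(T["frame"][v-45:v+45,u-33:u+33,::-1],None,fx=6,fy=6,interpolation=cv2.INTER_CUBIC); im[:,:396]=a
u,v=proj(D,st(0,-100,190)).astype(int); print(u,v); a=cv2.resize(D["frame"][v-45:v+45,u-33:u+33,::-1],None,fx=6,fy=6,interpolation=cv2.INTER_CUBIC); im[:,400:796]=a
cv2.imwrite("pics/r6.png",im)
E
```

```text
16.225 [0.88005145 0.04217202 0.07173058] [  2.08086383 116.08522351 307.29936851]
271 176
250 175
```

View pics/r6.png

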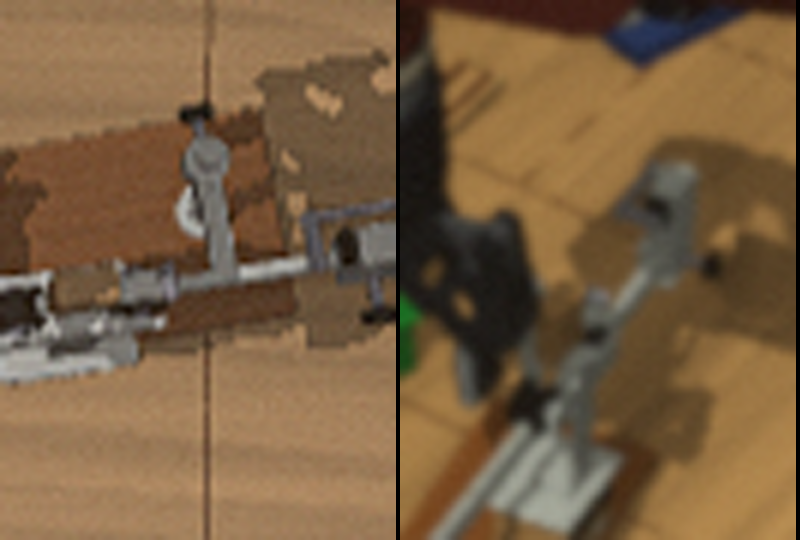

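The car is on the rail, and its head is at (252,178) in the top picture, about 60 mm short of the catch. I wait and check whether it is still running.

>>> step_arm:
  rows: [0,0,-0.09,0,1,0,0,0,0,1,0,0,0,0,1,0,0,0,0,1,0,0,0,0,1,0,0,0,0,1,0,0,0,0,1,0,0,0,0,1,0,0,0,0,1,0,0,0,0,1,0,0,0,0,1,0,0,0,0,1]

```text
time: 17.73
tool_pos: [593.6, 118.4, 307.8]
ee_rot: [0.639, 0.77, -0.0, -0.0]
force: [-0.1, -0.1, -0.8]
finger_gap: 1.004
gripper_force: 0.0
```

```bash
python3 - <<'E'
from h import *
import pickle
A=pickle.load(open("s6.pkl","rb"))["top"]; T=arm.snapshot("top"); D=arm.snapshot("side"); pickle.dump({"top":T,"side":D},open("s7.pkl","wb"))
print(arm.sense()["time"])
for n,s in(("old",A),("new",T)):
    h=cv2.cvtColor(s["frame"],cv2.COLOR_RGB2HSV).astype(int)
    # colours along the rail line at head height
    out=[]
    for y in range(-20,-150,-5):
        u,v=proj(s,st(0,y,218+.105*y)); p=h[int(round(v))-1:int(round(v))+2,int(round(u))].mean(0).round().astype(int); out.append((y,*p))
    print(n,out)
E
```

```text
17.825
old [(-20, np.int64(18), np.int64(116), np.int64(45)), (-25, np.int64(11), np.int64(118), np.int64(39)), (-30, np.int64(19), np.int64(30), np.int64(126)), (-35, np.int64(15), np.int64(123), np.int64(100)), (-40, np.int64(15), np.int64(110), np.int64(112)), (-45, np.int64(16), np.int64(112), np.int64(108)), (-50, np.int64(15), np.int64(114), np.int64(109)), (-55, np.int64(15), np.int64(113), np.int64(106)), (-60, np.int64(16), np.int64(123), np.int64(120)), (-65, np.int64(79), np.int64(9), np.int64(100)), (-70, np.int64(17), np.int64(15), np.int64(109)), (-75, np.int64(17), np.int64(20), np.int64(117)), (-80, np.int64(14), np.int64(55), np.int64(79)), (-85, np.int64(102), np.int64(10), np.int64(100)), (-90, np.int64(14), np.int64(97), np.int64(93)), (-95, np.int64(12), np.int64(127), np.int64(82)), (-100, np.int64(12), np.int64(127), np.int64(83)), (-105, np.int64(26), np.int64(13), np.int64(104)), (-110, np.int64(15), np.int64(21), np.int64(121)), (-115, np.int64(13), np.int64(76), np.int64(92)), (-120, np.int64(15), np.int64(109), np.int64(98)), (-125, np.int64(15), np.int64(
[... 843 characters left out ...]
4(15), np.int64(116), np.int64(132)), (-85, np.int64(15), np.int64(121), np.int64(131)), (-90, np.int64(15), np.int64(112), np.int64(151)), (-95, np.int64(16), np.int64(119), np.int64(146)), (-100, np.int64(15), np.int64(116), np.int64(157)), (-105, np.int64(15), np.int64(12), np.int64(99)), (-110, np.int64(21), np.int64(21), np.int64(116)), (-115, np.int64(21), np.int64(49), np.int64(103)), (-120, np.int64(151), np.int64(10), np.int64(132)), (-125, np.int64(64), np.int64(55), np.int64(84)), (-130, np.int64(13), np.int64(116), np.int64(86)), (-135, np.int64(14), np.int64(121), np.int64(87)), (-140, np.int64(17), np.int64(82), np.int64(103)), (-145, np.int64(15), np.int64(86), np.int64(108))]
```

>>> step_arm:
  rows: [-0.01,0,0,0,1,-0.03,0,0,0,1,-0.06,0,0,0,1,-0.09,0,0,0,1,-0.11,0,0,0,1,-0.12,0,0,0,1,-0.12,0,0,0,1,-0.12,0,0,0,1,-0.12,0,0,0,1,-0.12,0,0,0,1,-0.12,0,0,0,1,-0.12,0,0,0,1]

```text
time: 19.32
tool_pos: [615.8, 0.7, 307.8]
ee_rot: [0.638, 0.77, 0.0, 0.0]
force: [0.0, -0.7, -0.0]
finger_gap: 1.0
gripper_force: 0.0
```

```bash
python3 - <<'E'
from h import *
import pickle
T=arm.snapshot("top"); W=arm.snapshot("wrist"); pickle.dump({"top":T,"wrist":W},open("s8.pkl","wb"))
s=arm.sense();print(s["time"],tost(s["tool_pos"]))
def head(I,box,z):
    h=cv2.cvtColor(I["frame"],cv2.COLOR_RGB2HSV).astype(int); m=((h[:,:,0]>8)&(h[:,:,0]<20)&(h[:,:,1]>90)&(h[:,:,2]>115)).astype(np.uint8)
    return m
for y in range(-60,-130,-5):
    r=[]
    for s in (T,):
        h=cv2.cvtColor(s["frame"],cv2.COLOR_RGB2HSV).astype(int);u,v=proj(s,st(0,y,218+.105*y)); r+=h[int(round(v))-1:int(round(v))+2,int(round(u))].mean(0).round().astype(int).tolist()
    print(y,r,end=" ")
print()
for p in((0,-93,218),(0,-73,218),(0,-103,218),(0,-160,195)): print(p,proj(W,st(*p)).round(1))
save(W,"w8",k=1.5)
E
```

```text
19.425 [  2.58132595  -3.90732565 307.80157354]
-60 [12, 46, 58] -65 [11, 73, 66] -70 [64, 68, 48] -75 [14, 75, 49] -80 [18, 59, 66] -85 [18, 34, 150] -90 [15, 120, 136] -95 [15, 116, 159] -100 [15, 117, 153] -105 [16, 117, 154] -110 [15, 114, 154] -115 [15, 116, 143] -120 [14, 45, 86] -125 [21, 16, 107] 
(0, -93, 218) [249.4 289.9]
(0, -73, 218) [249.4 270.7]
(0, -103, 218) [249.4 299.2]
(0, -160, 195) [249.7 330.5]
```

View pics/w8.png

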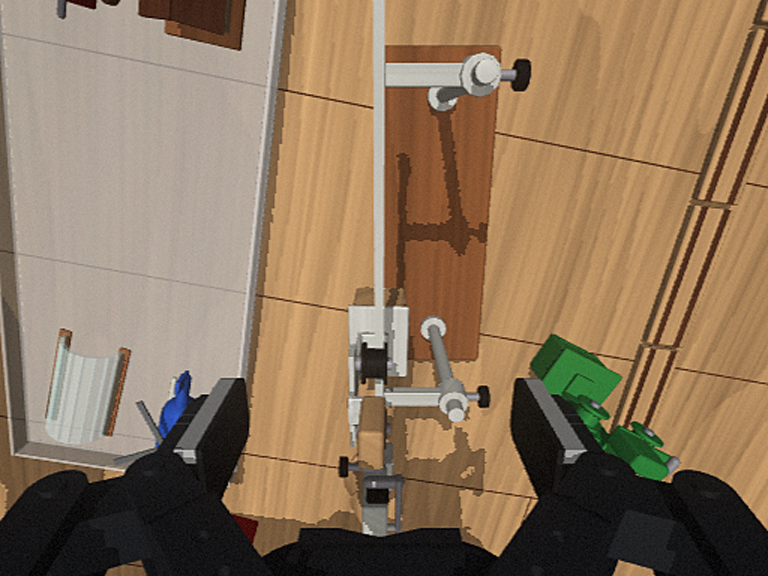

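The wrist picture shows the car astride the rail with its head at (371,430)/1.5, right at the catch and stop (375,490)/1.5. It has halted about 15 mm short of home. The contact height and the wrist columns agree on the rail being about 3 mm below nominal. Next I shut the fingers and descend behind the head's uphill face.

>>> step_arm:
  rows: [-0.02,-0.001,0,0,0,-0.045,-0.003,0,0,-0.5,-0.054,-0.003,0,0,-1,-0.054,-0.003,0.02,0,-1,-0.054,-0.003,0.05,0,-1,-0.054,-0.003,0.08,0,-1,-0.054,-0.003,0.1,0,-1,-0.054,-0.003,0.11,0,-1,-0.054,-0.003,0.115,0,-1,-0.054,-0.003,0.115,0,-1]

```text
time: 20.68
tool_pos: [623.2, -53.1, 193.4]
ee_rot: [0.639, 0.77, 0.0, 0.0]
force: [0.1, 0.4, -0.3]
finger_gap: 0.002
gripper_force: 0.0
```

```bash
python3 - <<'E'
from h import *
s=arm.sense();print(s["time"],tost(s["tool_pos"]),s["force"],s["finger_gap"])
T=arm.snapshot("top"); W=arm.snapshot("wrist")
h=cv2.cvtColor(W["frame"],cv2.COLOR_RGB2HSV).astype(int)
for c in(244,250,256): print(c,[(r,*h[r,c].tolist()) for r in range(200,330,6)])
for p in((0,-84,192),(0,-58,192),(0,-69,186)): print(p,proj(W,st(*p)).round())
E
```

```text
20.675 [ 1.72502782e-01 -5.80467531e+01  1.93369824e+02] [ 0.07576065  0.3840288  -0.28930701] 0.002089100588245114
244 [(200, 23, 15, 206), (206, 28, 16, 212), (212, 26, 10, 211), (218, 28, 15, 209), (224, 23, 14, 223), (230, 22, 14, 207), (236, 30, 9, 219), (242, 60, 2, 114), (248, 12, 12, 108), (254, 10, 13, 117), (260, 174, 11, 116), (266, 30, 11, 116), (272, 17, 16, 111), (278, 30, 6, 173), (284, 10, 26, 29), (290, 0, 33, 23), (296, 90, 24, 21), (302, 60, 9, 29), (308, 72, 49, 26), (314, 23, 68, 15), (320, 25, 81, 19), (326, 75, 30, 17)]
250 [(200, 27, 13, 209), (206, 28, 14, 217), (212, 24, 18, 209), (218, 33, 13, 210), (224, 23, 10, 224), (230, 25, 13, 211), (236, 19, 13, 214), (242, 0, 14, 55), (248, 30, 34, 38), (254, 15, 51, 40), (260, 15, 58, 35), (266, 15, 18, 29), (272, 60, 39, 26), (278, 0, 41, 31), (284, 170, 32, 24), (290, 0, 23, 45), (296, 150, 13, 38), (302, 45, 36, 28), (308, 0, 32, 32), (314, 165, 46, 22), (320, 10, 21, 37), (326, 17, 120, 81)]
256 [(200, 21, 16, 208), (206, 30, 14, 207), (212, 23, 11, 205), (218, 27, 14, 202), (224, 28, 15, 209), (230, 37, 16, 206), (236, 25, 14, 205), (242, 15, 13, 80), (248, 30, 14, 55), (254, 30, 18, 56), (260, 24, 39, 33), (266, 10, 23, 33), (272, 0, 81, 22), (278, 45, 54, 19), (284, 30, 21, 24), (290, 150, 13, 39), (296, 170, 18, 42), (302, 150, 15, 33), (308, 53, 36, 28), (314, 10, 23, 34), (320, 0, 0, 64), (326, 14, 132, 81)]
(0, -84, 192) [252. 293.]
(0, -58, 192) [252. 252.]
(0, -69, 186) [252. 264.]
```

>>> step_arm:
  rows: [-0.002,0,0.001,0,-1,-0.004,0,0.001,0,-1,-0.006,0,0.001,0,-1,-0.007,0,0.001,0,-1,-0.008,0,0.001,0,-1,-0.008,0,0.001,0,-1]

```text
time: 21.52
tool_pos: [624.2, -61.1, 191.7]
ee_rot: [0.639, 0.769, -0.0, -0.0]
force: [0.8, -0.2, 0.7]
finger_gap: -0.005
gripper_force: 0.0
```

>>> step_arm:
  rows: [-0.001,0,0,0,-1,-0.002,0,0,0,-1,-0.003,0,0,0,-1,-0.003,0,0,0,-1]

```text
time: 22.02
tool_pos: [624.8, -64.0, 191.8]
ee_rot: [0.639, 0.77, 0.0, 0.0]
force: [-0.5, -0.8, 0.0]
finger_gap: -0.0
gripper_force: 0.0
```

>>> step_arm:
  rows: [-0.001,0,0,0,-1,-0.002,0,0,0,-1,-0.003,0,0,0,-1,-0.003,0,0,0,-1]

```text
time: 22.52
tool_pos: [625.4, -67.0, 191.8]
ee_rot: [0.639, 0.77, -0.0, 0.0]
force: [-0.3, 0.1, -0.7]
finger_gap: 0.0
gripper_force: 0.0
```

>>> step_arm:
  rows: [-0.001,0,0,0,-1,-0.002,0,0,0,-1,-0.002,0,0,0,-1]

```text
time: 22.9
tool_pos: [625.7, -69.0, 191.8]
ee_rot: [0.639, 0.77, -0.0, 0.0]
force: [0.7, 0.2, 0.4]
finger_gap: 0.004
gripper_force: 0.0
```

>>> step_arm:
  rows: [-0.001,0,0,0,-1,-0.002,0,0,0,-1,-0.002,0,0,0,-1]

```text
time: 23.28
tool_pos: [626.1, -70.9, 191.8]
ee_rot: [0.639, 0.769, -0.0, -0.0]
force: [0.1, 0.0, -0.6]
finger_gap: -0.002
gripper_force: 0.0
```

>>> step_arm:
  rows: [-0.001,0,0,0,-1,-0.002,0,0,0,-1,-0.002,0,0,0,-1]

```text
time: 23.65
tool_pos: [626.3, -72.2, 191.7]
ee_rot: [0.639, 0.77, 0.0, -0.001]
force: [0.2, 2.6, -0.2]
finger_gap: -0.003
gripper_force: 1.2
```

>>> step_arm:
  rows: [-0.001,0,0,0,-1,-0.002,0,0,0,-1,-0.002,0,0,0,-1]

```text
time: 24.02
tool_pos: [626.8, -75.2, 191.6]
ee_rot: [0.639, 0.77, -0.0, 0.0]
force: [-0.5, 1.2, -0.1]
finger_gap: 0.003
gripper_force: 0.4
```

The push rose to 2.6 N and then the bar went under the catch. I keep going gently, following the slope.

>>> step_arm:
  rows: [-0.001,0,0,0,-1,-0.002,0,0,0,-1,-0.003,0,0,0,-1,-0.003,0,0,0,-1]

```text
time: 24.52
tool_pos: [627.6, -78.2, 192.0]
ee_rot: [0.639, 0.769, -0.0, 0.0]
force: [-0.0, 0.4, -0.4]
finger_gap: -0.004
gripper_force: 0.0
```

>>> step_arm:
  rows: [-0.001,0,0,0,-1,-0.002,0,0,0,-1,-0.003,0,0.001,0,-1,-0.003,0,0.001,0,-1]

```text
time: 25.02
tool_pos: [627.9, -80.8, 190.7]
ee_rot: [0.639, 0.77, -0.0, -0.0]
force: [0.1, -1.2, -0.2]
finger_gap: 0.002
gripper_force: 0.0
```

>>> step_arm:
  rows: [-0.001,0,0,0,-1,-0.002,0,0,0,-1,-0.002,0,0,0,-1]

```text
time: 25.4
tool_pos: [628.3, -82.7, 190.9]
ee_rot: [0.639, 0.77, 0.0, 0.0]
force: [0.6, 0.1, 0.3]
finger_gap: 0.0
gripper_force: 0.0
```

>>> step_arm:
  rows: [-0.001,0,0,0,-1,-0.002,0,0,0,-1,-0.002,0,0,0,-1]

```text
time: 25.78
tool_pos: [628.7, -84.7, 190.8]
ee_rot: [0.639, 0.77, 0.0, 0.0]
force: [0.4, 0.2, 0.7]
finger_gap: -0.001
gripper_force: 0.0
```

>>> step_arm:
  rows: [-0.001,0,0,0,-1,-0.001,0,0,0,-1,-0.001,0,0,0,-1]

```text
time: 26.15
tool_pos: [628.9, -85.6, 190.8]
ee_rot: [0.639, 0.77, 0.0, 0.0]
force: [-0.9, -0.3, 0.1]
finger_gap: 0.002
gripper_force: 0.0
```

>>> step_arm:
  rows: [-0.001,0,0,0,-1,-0.001,0,0,0,-1,-0.001,0,0,0,-1]

```text
time: 26.52
tool_pos: [628.9, -86.1, 190.7]
ee_rot: [0.639, 0.77, 0.0, -0.0]
force: [-0.5, 2.0, 1.3]
finger_gap: -0.003
gripper_force: 1.0
```

Contact again about 14.5 mm past the catch point, so that is the pad. One more gentle millimetre, then I back off and look.

>>> step_arm:
  rows: [-0.0005,0,0,0,-1,-0.001,0,0,0,-1,-0.001,0,0,0,-1]

```text
time: 26.9
tool_pos: [629.0, -86.3, 190.7]
ee_rot: [0.639, 0.77, 0.001, -0.001]
force: [-0.4, 4.9, 0.8]
finger_gap: -0.001
gripper_force: 2.7
```

>>> step_arm:
  rows: [0.002,0,0,0,-1,0.008,0,0,0,-1,0.015,0,0,0,-1,0.02,0,0,0,-1,0.02,0,-0.02,0,-1,0.02,0,-0.06,0,-1,0.05,0,-0.1,0,-1,0.08,0,-0.12,0,-1,0.08,0,-0.12,0,-1]

```text
time: 28.02
tool_pos: [616.1, -7.6, 316.0]
ee_rot: [0.638, 0.77, 0.002, 0.003]
force: [0.2, 0.2, -0.1]
finger_gap: 0.004
gripper_force: 0.0
```

```bash
python3 - <<'E'
from h import *
import pickle
O=pickle.load(open("s8.pkl","rb"))["top"]; T=arm.snapshot("top"); s=arm.sense(); print(s["time"],tost(s["tool_pos"]))
for n,I in(("before",O),("now",T)):
    h=cv2.cvtColor(I["frame"],cv2.COLOR_RGB2HSV).astype(int); m=((h[:,:,0]>=12)&(h[:,:,0]<=18)&(h[:,:,1]>95)&(h[:,:,2]>125)).astype(np.uint8)
    k=np.zeros_like(m); pts=np.array([proj(I,st(x,y,208)) for x,y in((-9,-60),(9,-60),(9,-150),(-9,-150))]).astype(np.int32); cv2.fillPoly(k,[pts],1); m&=k
    nn,_,stt,cc=cv2.connectedComponentsWithStats(m); i=1+stt[1:,4].argmax(); print(n,stt[i],tost(onz(I,*cc[i],208)).round(1))
E
```

```text
28.075 [  0.51699196 -12.83126402 313.67113105]
before [268 172  10   7  45] [  -0.6 -102.7  208. ]
now [275 173   2   5   8] [  -1.  -110.2  208. ]
```

```bash
python3 - <<'E'
from h import *
import pickle
O=pickle.load(open("s8.pkl","rb"))["top"]; T=arm.snapshot("top")
for n,I in(("before",O),("now",T)):
    h=cv2.cvtColor(I["frame"],cv2.COLOR_RGB2HSV).astype(int); out=[]
    for y in range(-75,-160,-3):
        u,v=proj(I,st(0,y,218+.105*y)); p=h[int(round(v))-1:int(round(v))+2,int(round(u))].mean(0).astype(int); out.append((y,int(p[1]),int(p[2])))
    print(n,out)
W=arm.snapshot("wrist"); h=cv2.cvtColor(W["frame"],cv2.COLOR_RGB2HSV)
u,v=proj(W,st(-1,-117,215)); print(u,v,[(r,*h[r,int(u)].tolist()) for r in range(int(v)-40,min(383,int(v)+40),4)])
E
```

```text
before [(-75, 75, 48), (-78, 71, 75), (-81, 58, 66), (-84, 33, 149), (-87, 135, 95), (-90, 119, 136), (-93, 117, 165), (-96, 115, 158), (-99, 117, 152), (-102, 114, 154), (-105, 116, 153), (-108, 113, 153), (-111, 115, 152), (-114, 116, 143), (-117, 118, 109), (-120, 45, 86), (-123, 12, 100), (-126, 16, 107), (-129, 14, 119), (-132, 69, 94), (-135, 55, 100), (-138, 18, 82), (-141, 15, 91), (-144, 78, 89), (-147, 22, 75), (-150, 12, 106), (-153, 14, 86), (-156, 108, 102), (-159, 23, 96)]
now [(-75, 12, 119), (-78, 34, 81), (-81, 63, 74), (-84, 77, 57), (-87, 66, 46), (-90, 94, 41), (-93, 91, 45), (-96, 56, 74), (-99, 53, 84), (-102, 9, 151), (-105, 102, 108), (-108, 127, 98), (-111, 115, 110), (-114, 115, 109), (-117, 121, 105), (-120, 110, 108), (-123, 116, 111), (-126, 116, 109), (-129, 113, 111), (-132, 117, 104), (-135, 118, 107), (-138, 12, 94), (-141, 13, 109), (-144, 21, 121), (-147, 19, 72), (-150, 18, 93), (-153, 11, 83), (-156, 27, 70), (-159, 10, 98)]
251.24832393360327 298.11773418405346 [(258, 21, 56, 32), (262, 30, 78, 23), (266, 9, 88, 29), (270, 17, 71, 25), (274, 10, 51, 30), (278, 15, 28, 36), (282, 0, 12, 41), (286, 165, 13, 39), (290, 150, 13, 40), (294, 0, 13, 38), (298, 20, 18, 42), (302, 70, 36, 21), (306, 15, 33, 31), (310, 0, 12, 21), (314, 30, 24, 21), (318, 80, 29, 26), (322, 90, 30, 17), (326, 34, 21, 87), (330, 25, 11, 135), (334, 24, 10, 133)]
```

The head now sits about 16 mm farther down than when it was first seen at the catch, and it stays there untouched. I'm handing in.

```bash
python3 -c "
from station import arm
print(arm.close_job())"
```

```text
the job is handed in; nothing more can be done
None
```

The car ran down the rail by itself, was pressed under the catch against the stop's pad, and stayed there untouched; I handed the job in without a direct look at the catch's position, and no verdict came back.

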